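# Teach the cell the next stub transfer

## Task

Teach the cell its next transfer: point at the top of the tall brass stub on the square rack with the fingertips one to three centimetres above it, and hold there for two seconds, then point in the same way at the one empty ring seat on the long tray, its mouth, for two seconds, and then press the large round store button on the operator pad fully down and let it come back out. Do not touch the stubs or the empty seat, press neither small button, and leave everything else where it stands: nothing is to be gripped, lifted or moved.

Things in the scene. Friction and masses are not known exactly. Their poses are not given: they have to be found in the camera images.
- rack: white sheet-metal pedestal 120 x 120 mm with a grey metal top plate at 60 mm above the table; five brass stubs stand loose on it, at the centre and at the corners of a 72 mm square. Origin at the centre of its underside, z up, sides along x and y. Fixed.
- stub_tall: the tall brass sample stub, the only tall one: upright cylinder 18 mm across and 56 mm tall with a groove near its top, standing loose on one of the five places of the rack, its top 116 mm above the table. Origin at the centre of its underside, z up.
- stub_tall_top (a point): the centre of the tall stub's flat top, z up: the point to point at (first).
- stub_a: short brass sample stub, a turned upright cylinder 18 mm across and 26 mm tall with a narrow groove (13 mm across) near its top; loose; origin at the centre of its underside; stands on the rack, top 86 mm above the table, about 51 to 72 mm from its neighbours. Leave alone.
- stub_b: short brass sample stub, a turned upright cylinder 18 mm across and 26 mm tall with a narrow groove (13 mm across) near its top; loose; origin at the centre of its underside; stands on the rack, top 86 mm above the table, about 51 to 72 mm from its neighbours. Leave alone.
- stub_c: short brass sample stub, a turned upright cylinder 18 mm across and 26 mm tall with a narrow groove (13 mm across) near its top; loose; origin at the centre of its underside; stands on the rack, top 86 mm above the table, about 51 to 72 mm from its neighbours. Leave alone.
- stub_d: short brass sample stub, a turned upright cylinder 18 mm across and 26 mm tall with a narrow groove (13 mm across) near its top; loose; origin at the centre of its underside; stands on the rack, top 86 mm above the table, about 51 to 72 mm from its neighbours. Leave alone.
- tray: long white pedestal, 90 mm (its x) by 270 mm (its y), with a grey top plate at 60 mm above the table carrying four black ring seats in a row along its y, 62 mm apart. Origin at the centre of its underside. Fixed.
- seat_empty: the one empty seat on the long tray: black ring 34 mm outside, 21.6 mm inside, 7 mm high, with nothing in it, on any of the four places. Origin at the centre of its underside (60 mm above the table), z up. Fixed.
- seat_empty_mouth (a point): the centre of the empty seat's open mouth, level with the ring's upper rim (67 mm above the table), z up: the point to point at (second).
- stub_e: short brass sample stub, a turned upright cylinder 18 mm across and 26 mm tall with a narrow groove (13 mm across) near its top; loose; origin at the centre of its underside; sits in an occupied ring seat of the long tray, top 86 mm above the table. Leave alone.
- stub_f: short brass sample stub, a turned upright cylinder 18 mm across and 26 mm tall with a narrow groove (13 mm across) near its top; loose; origin at the centre of its underside; sits in an occupied ring seat of the long tray, top 86 mm above the table. Leave alone.
- stub_g: short brass sample stub, a turned upright cylinder 18 mm across and 26 mm tall with a narrow groove (13 mm across) near its top; loose; origin at the centre of its underside; sits in an occupied ring seat of the long tray, top 86 mm above the table. Leave alone.
- store_top (a point): the centre of the top face of the store button, the large round white push button (36 mm across) in the middle of the row of three along the robot's edge of the grey operator pad (120 x 190 mm, 30 mm high). 52 mm above the table when out; z up, pressed straight down; the point moves with the button.
- store (a joint): travel of the store button: 0 out, 0.006 m fully pressed; a spring returns it; fully down takes 5 N.
- key_left (a joint): travel of the small white button (18 mm across), 60 mm to the left of the store button on the pad (pad's +y), 0 out, 0.006 m pressed. Not to be pressed.
- key_right (a joint): travel of the small white button (18 mm across), 60 mm to the right of the store button on the pad (pad's -y), 0 out, 0.006 m pressed. Not to be pressed.
- jar: closed jar 56 mm across and 70 mm tall with a white cap, loose, on the table beyond the tray. Origin at the centre of its underside.
- vial: small amber vial 28 mm across and 60 mm tall, loose, on the table beyond the tray. Origin at the centre of its underside.
- driver: screwdriver 160 mm long lying loose on the table beyond the tray, along its own x, roughly parallel to the tray. Origin on its underside, near the middle.
There are look-alikes about, which are no part of the job. What is shaped like the part that bears store_top but pink is not meant.

How it is judged:
On the way, in this order (a step that is already met when the one before it is completed fails the run):
1. the tool point is held just above the tall stub, without contact (horizontal distance between the grasp point and stub_tall_top below 0.015 m and z of the grasp point in the frame of stub_tall_top between 0.02 and 0.065 m), for 1.5 s.
2. the tool point is held just above the empty seat, without contact (horizontal distance between the grasp point and seat_empty_mouth below 0.015 m and z of the grasp point in the frame of seat_empty_mouth between 0.02 and 0.065 m), for 1.5 s.
3. the store button is pressed down (value of joint store above 0.0045 m), for 0.05 s.
At the end, for the whole second after the job is handed in: All three buttons are out again (within 1 mm); every stub stands upright (within 0.1 rad), at rest, within 8 mm of where it started; jar, vial and screwdriver lie within 20 mm of where they started (value of joint each of store, key_left, key_right below 0.001 m and distance of each of stub_tall, stub_a, stub_b, stub_c, stub_d, stub_e, stub_f, stub_g from where it was at the start of the episode below 0.008 m and angle between each of stub_tall, stub_a, stub_b, stub_c, stub_d, stub_e, stub_f, stub_g's own z axis and vertical below 0.1 rad and linear speed of each of stub_tall, stub_a, stub_b, stub_c, stub_d, stub_e, stub_f, stub_g below 0.02 m/s and distance of each of jar, vial, driver from where it was at the start of the episode below 0.02 m); the robot touches nothing.
It fails at once if the empty seat is touched (contact force between any of the fingers, the arm and seat_empty above 0.4 N).
It fails at once if a stub is touched (contact force between any of the fingers, the arm and stub_tall above 0.4 N or contact force between any of the fingers, the arm and stub_a above 0.4 N or contact force between any of the fingers, the arm and stub_b above 0.4 N or contact force between any of the fingers, the arm and stub_c above 0.4 N or contact force between any of the fingers, the arm and stub_d above 0.4 N or contact force between any of the fingers, the arm and stub_e above 0.4 N or contact force between any of the fingers, the arm and stub_f above 0.4 N or contact force between any of the fingers, the arm and stub_g above 0.4 N).
It fails at once if a stub is lifted, carried or pushed away (distance of any of stub_tall, stub_a, stub_b, stub_c, stub_d, stub_e, stub_f, stub_g from where it was at the start of the episode above 0.008 m).
It fails at once if a small button is pressed (value of joint any of key_left, key_right above 0.003 m).
It fails at once if the jar, vial or screwdriver is lifted or moved (distance of any of jar, vial, driver from where it was at the start of the episode above 0.02 m).
It also fails if it takes over 56 s, if anything falls off the work surface, if the arm or the gripper's body presses on something with over 40 N, if the wrist force passes 120 N, or if a joint passes its speed limit or range.

## Robot

A 6-joint arm with a two-finger parallel gripper is mounted at the origin on the work surface. World frame = base frame: x ahead of the robot, y to its left, z up, the work surface at z = 0. Lengths are in m, angles in rad, forces in N, time in s.
With the tool pointing down it reaches from about 0.375 to 0.825 m from the base axis. Payload 5.5 kg.
Tool frame: the origin (TCP) lies between the finger pads, 19 mm behind the fingertips; this is the grasp point; z points along the fingers, y is the line along which they close (so a half turn about z gives the same grasp; the last joint's range is limited). The gripper opens to 85 mm and grips with 20 to 120 N. Pads are 22 mm wide; open, the fingers measure 114 mm over their backs; the gripper's body (76 mm by 85 mm) begins 54 mm behind the grasp point. The pads swing forward as they close: fully open they stand 13 mm farther back than shut.
Start: joints at [-1.162, 0.314, -0.047, 1.21, 0, 1.571], TCP at [0.239, -0.551, 0.25] pointing down, gripper open.
Joint ranges: [-2.67, 2.67], [-0.69, 1.73], [-1.03, 1.25], [-2.08, 2.16], [-1.42, 1.45], [-3.14, 3.14]. Speed limits (rad/s): [2.39, 2.39, 3.01, 3.14, 3.14, 3.14].

## Interface

Orientations are given as a rotation vector (axis times angle).
In Python, from station import sense, vision, finish_job gives the robot as it stands. The module is installed in compiled form; this text tells all that it offers.
- The arm moves only by the tool play_rows, never from a script. Its argument "series" is a list of rows, each an object with "jaw": the opening, from -1 (shut) to 1 (fully open); "dp": the shift along the tool's x, y, z in m, a list of three; "spin": the turn about the tool's z in rad. In form: [{"jaw": jaw, "dp": [dx, dy, dz], "spin": spin}, ...]. A call has 1 to 10 rows; each row shifts and turns the commanded pose from where the row before left it, along the tool's axes as they then stand; what a row does not reach is not made up. A row lasts 1/10 s, in which the tool goes at most 50 mm and 8.59 degrees, less where a joint would pass 70% of its speed; a pose out of reach is approached as far as the arm can. A call with a gripper value outside its range is refused whole. The fingers move at their own pace and stop on an object; the grip force is fixed at half the most. Time passes only in rows, so rows that do not move let the fingers close. It gives the time, the measured TCP pose, the force, the opening and the grip force at its end, in the units of the state.
- sense(): the state, without advancing time (a new reading comes with each control period).
- vision.get_image(name): name is "scene" or "top" or "wrist"; returns the picture (480x640x3 uint8, red, green, blue); there is no depth.
- vision.calibration(name): a dict with "camera_matrix" (3x3 intrinsics, pixels), "dist_coeffs" ([k1, k2, p1, p2, k3] as OpenCV has them; the pictures are not rectified), "extrinsics" (4x4, takes a point from camera to world coordinates). Camera axes: x right, y down, z forward; pixel columns grow to the right and rows downward; lengths in m; the calibration is good to about 2 mm. A picture is of the moment at which its call begins: read the wrist's pose just before it. calibration takes no time and is no camera call; for the wrist camera it gives the pose at the moment of the call.
- finish_job(): hands the job in; it is judged then, once.
The state is a dict: "time_s": time; "joint_pos": joint angles; "joint_vel": joint speeds; "joint_efforts": joint torques, N m; "position": TCP position; "orientation": TCP orientation; "force": force on the tool from outside, world axes, zero at the start; "moment": the same for the moment, N m; "opening": opening from 0.0 (shut) to 1.0 (fully open); "grip_force": force on a finger pad.
Only numpy, scipy, OpenCV 4.12 (cv2) and the standard library are available. Lean on these libraries where they do the work, as an engineer would, in place of code of your own. Each camera call takes 0.05 s, during which the arm holds its last target. There are 200 camera calls.

## Working session

There is one attempt and no reset: what is moved stays moved. The work goes in short steps, Python scripts to look and compute and a tool call to move; the robot and the scene stay as the last step left them, time stands still between calls to the robot, and variables do not carry over. Pictures are saved under pics/ and viewed, at most 10 in all, crops included, and the job is handed in when it is done.

Besides the shell and the picture viewer there is one more tool, called after "Request:" in YAML: its name, and indented under it one key for each argument. play_rows: Moves the arm, as the interface text tells. Its arguments: {"type":"object","properties":{"series":{"type":"array","items":{"type":"object","properties":{"jaw":{"type":"number"},"dp":{"type":"array","items":{"type":"number"}},"spin":{"type":"number"}}}}},"required":["series"]}

```bash
mkdir -p pics; cat > h.py <<'E'
import cv2, numpy as np
from station import sense, vision, finish_job
def ray(cal,px,z):
    K=np.array(cal["camera_matrix"]);d=np.array(cal["dist_coeffs"]);T=np.array(cal["extrinsics"])
    n=cv2.undistortPoints(np.array(px,float).reshape(-1,1,2),K,d).reshape(-1,2)
    v=np.c_[n,np.ones(len(n))]@T[:3,:3].T;o=T[:3,3]
    return o+v*((z-o[2])/v[:,2])[:,None]
def save(name,f):
    c=vision.calibration(name);im=cv2.cvtColor(vision.get_image(name),cv2.COLOR_RGB2BGR);cv2.imwrite('pics/'+f,im);return c,im
E
python3 - <<'E'
from h import *
s=sense();print(s["time_s"],s["position"],s["orientation"],s["opening"])
for n in("top","scene"):
    c,_=save(n,n+"1.png");print(np.round(c["extrinsics"],3).tolist(),np.round(c["camera_matrix"],1).tolist())
E
```

```text
0.0 [ 0.238295   -0.55005756  0.24914738] [-3.07458260e+00 -6.37342522e-01  5.38963608e-04] 0.9996716697331473
[[-0.009, -0.983, 0.185, 0.301], [-1.0, 0.008, -0.004, 0.121], [0.003, -0.185, -0.983, 1.35], [0.0, 0.0, 0.0, 1.0]] [[485.9, 0.0, 319.3], [0.0, 485.9, 246.3], [0.0, 0.0, 1.0]]
[[0.628, 0.521, -0.578, 1.331], [0.778, -0.428, 0.46, -0.54], [-0.008, -0.738, -0.674, 1.018], [0.0, 0.0, 0.0, 1.0]] [[569.3, 0.0, 312.7], [0.0, 569.3, 243.9], [0.0, 0.0, 1.0]]
```

View pics/top1.png

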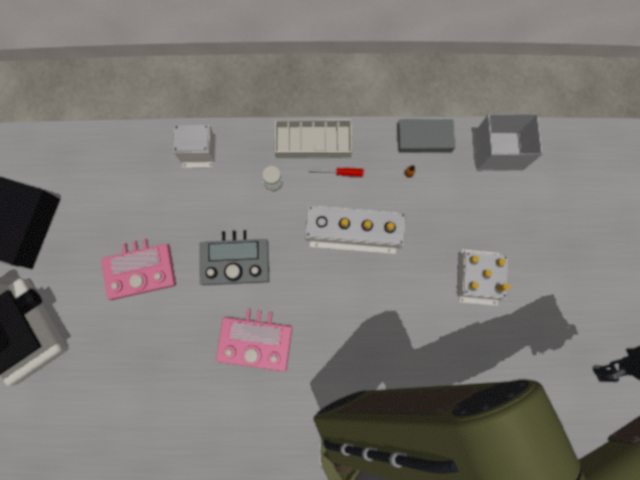

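View pics/scene1.png

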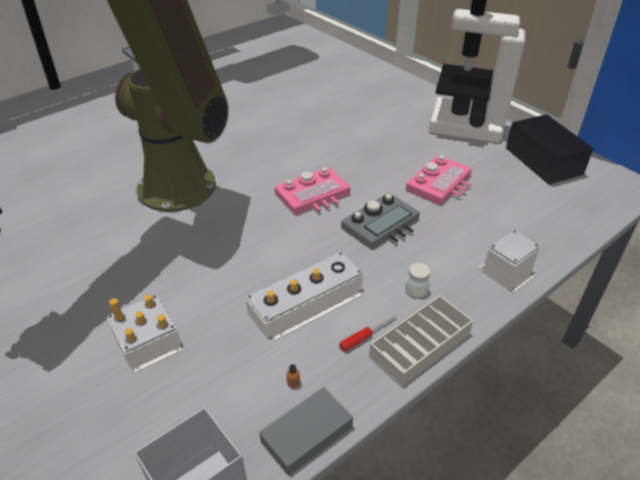

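The top view shows the rack with five stubs at about (487,274), and the tray with its empty ring at (322,222). The grey pad's large button is at (233,271). There are pink look-alike pads at (137,281) and (251,355), and these are not meant. In the scene view the tall stub is at (115,308), on the robot's side at the far −y end. That corresponds to (503,287) in the top view.

```bash
python3 - <<'E'
from h import *
out=[]
for n in("top","scene"):
    im=cv2.imread(f'pics/{n}1.png');c=vision.calibration(n)
    hsv=cv2.cvtColor(im,cv2.COLOR_BGR2HSV);m=cv2.inRange(hsv,(12,120,90),(30,255,255))
    k,l,st,ce=cv2.connectedComponentsWithStats(m)
    for i in range(1,k):
        if st[i,4]>15: print(n,st[i].tolist(),ce[i].round(1),ray(c,ce[i],.086)[0,:2].round(4))
c=vision.calibration("top")
print("mouth",ray(c,[322,221.5],.067)[0].round(4),"store",ray(c,[233,271],.052)[0].round(4))
c=vision.calibration("scene")
print("mouth",ray(c,[338,267],.067)[0].round(4),"store",ray(c,[373.5,206.5],.052)[0].round(4),"tall",ray(c,[114.5,301.5],.116)[0].round(4))
c=vision.calibration("top");print("tall top",ray(c,[503,287],.116)[0].round(4))
t=cv2.imread('pics/top1.png');s=cv2.imread('pics/scene1.png')
f=lambda a,x,y:cv2.resize(a[y:y+72,x:x+96],(400,300),interpolation=cv2.INTER_CUBIC)
cv2.imwrite('pics/crop1.png',np.vstack([np.hstack([f(t,440,238),f(t,300,190)]),np.hstack([f(t,185,230),f(s,90,290)])]))
E
```

```text
top [406, 168, 8, 8, 33] [409.5 171.7] [ 0.7457 -0.1341]
top [341, 219, 8, 8, 50] [344.2 222.2] [0.605  0.0477]
top [364, 221, 8, 8, 50] [367.2 224.2] [ 0.599  -0.0137]
top [387, 223, 8, 8, 49] [390.  226.1] [ 0.5933 -0.0747]
top [471, 256, 7, 7, 36] [474.1 258.9] [ 0.5023 -0.296 ]
top [497, 259, 8, 7, 38] [500.5 261.8] [ 0.4939 -0.3666]
top [484, 271, 7, 6, 33] [487.1 273. ] [ 0.4642 -0.3282]
top [471, 283, 7, 6, 34] [473.9 285.2] [ 0.4323 -0.2907]
top [497, 284, 13, 7, 55] [503.4 287.1] [ 0.4264 -0.3694]
scene [313, 269, 7, 11, 60] [316. 274.] [0.6166 0.0367]
scene [290, 280, 7, 11, 65] [293.3 285. ] [ 0.6114 -0.0247]
scene [267, 291, 7, 11, 69] [270. 296.] [ 0.6052 -0.085 ]
scene [145, 295, 8, 12, 75] [148.7 300.3] [ 0.4457 -0.3007]
scene [109, 298, 14, 22, 151] [115.6 308.3] [ 0.4211 -0.3684]
scene [136, 312, 9, 12, 74] [139.9 317.2] [ 0.478  -0.3382]
scene [157, 315, 9, 12, 77] [161.4 320.3] [ 0.5151 -0.3059]
scene [125, 329, 10, 12, 79] [129.5 334.4] [ 0.5071 -0.3765]
scene [288, 371, 11, 12, 74] [292.6 376.1] [ 0.8037 -0.1741]
mouth [0.6118 0.1069 0.067 ] store [0.4803 0.3482 0.052 ]
mouth [0.6172 0.1036 0.067 ] store [0.4907 0.3404 0.052 ] tall [ 0.4307 -0.3675  0.116 ]
tall top [ 0.4237 -0.3567  0.116 ]
```

View pics/crop1.png

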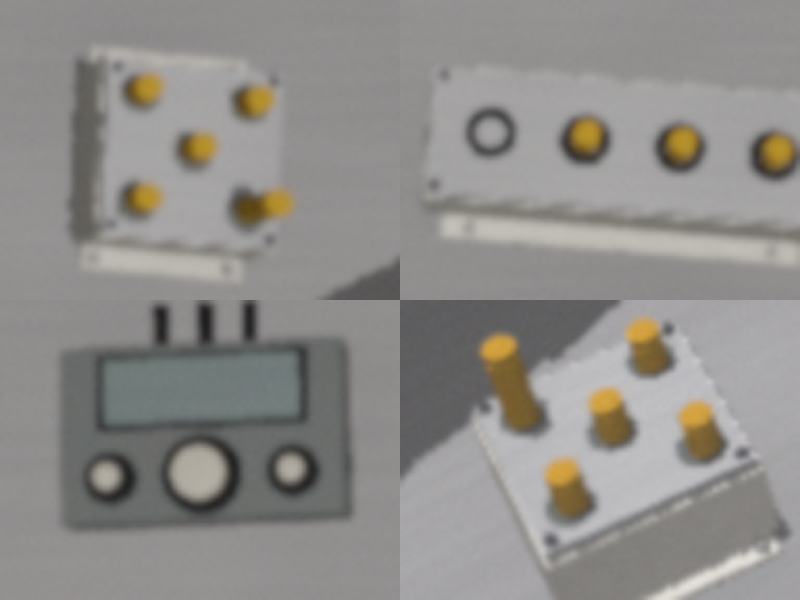

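The crop confirms the tall stub, whose top is at (507,287) in the top view and (114,301) in the scene view. It also confirms the empty ring at (321.6,221.4) and the grey pad's large button at (232.8,271.5). The tall stub is at about (0.427,-0.365), so I'll move above it with the jaw shut and look through the wrist camera.

Request:
play_rows:
  series:
    - {"jaw": -1,"dp": [0.031,-0.012,0],"spin": 0}
    - {"jaw": -1,"dp": [0.031,-0.012,0],"spin": 0}
    - {"jaw": -1,"dp": [0.031,-0.012,0],"spin": 0}
    - {"jaw": -1,"dp": [0.031,-0.012,0],"spin": 0}
    - {"jaw": -1,"dp": [0.031,-0.012,0],"spin": 0}
    - {"jaw": -1,"dp": [0.031,-0.012,0],"spin": 0}
    - {"jaw": -1,"dp": [0.031,-0.012,0],"spin": 0}
    - {"jaw": -1,"dp": [0.03,-0.011,0],"spin": 0}
    - {"jaw": -1,"dp": [0,0,0],"spin": 0}
    - {"jaw": -1,"dp": [0,0,0],"spin": 0}

```text
time_s: 1.1
position: [0.4275, -0.3647, 0.2496]
orientation: [-3.075, -0.64, 0.001]
force: [-1.0, -0.3, 0.3]
opening: -0.001
grip_force: 0.0
```

```bash
python3 - <<'E'
from h import *
s=sense();print(s["time_s"],s["position"],s["orientation"],s["opening"],s["joint_pos"])
c,im=save("wrist","w1.png");print(np.round(c["extrinsics"],3).tolist())
T,_=None,0
K=np.array(c["camera_matrix"]);E=np.linalg.inv(c["extrinsics"])
p=cv2.projectPoints(np.array([[.427,-.365,.116],s["position"]]),cv2.Rodrigues(E[:3,:3])[0],E[:3,3],K,np.array(c["dist_coeffs"]))[0];print(p)
m=cv2.inRange(cv2.cvtColor(im,cv2.COLOR_BGR2HSV),(12,120,90),(30,255,255))
k,l,st,ce=cv2.connectedComponentsWithStats(m)
for i in range(1,k):
    if st[i,4]>100: print(st[i],ce[i].round(),ray(c,ce[i],.116).round(4),ray(c,ce[i],.086).round(4))
E
```

```text
1.1 [ 0.42753699 -0.36465243  0.249589  ] [-3.07528716e+00 -6.40136588e-01  1.30763944e-03] -0.0005139138200693406 [-7.05950081e-01  2.42596718e-01 -1.42101452e-01  1.18691486e+00
 -4.20240397e-04  2.02519369e+00]
[[0.399, -0.87, -0.291, 0.502], [-0.917, -0.379, -0.126, -0.332], [-0.001, 0.317, -0.949, 0.374], [0.0, 0.0, 0.0, 1.0]]
[[[325.58563383 232.13160695]]

 [[325.59391747 332.82175227]]]
[276  84  25  25 478] [288.  96.] [[ 0.504  -0.3042  0.116 ]] [[ 0.5043 -0.301   0.086 ]]
[357 134  24  24 452] [369. 146.] [[ 0.4962 -0.3672  0.116 ]] [[ 0.4955 -0.3713  0.086 ]]
[297 148  23  25 438] [308. 160.] [[ 0.4704 -0.333   0.116 ]] [[ 0.4667 -0.3331  0.086 ]]
[237 165  27  26 475] [250. 178.] [[ 0.4425 -0.2997  0.116 ]] [[ 0.4356 -0.296   0.086 ]]
[316 207  24  39 734] [327. 227.] [[ 0.4311 -0.3645  0.116 ]] [[ 0.4229 -0.3682  0.086 ]]
```

View pics/w1.png

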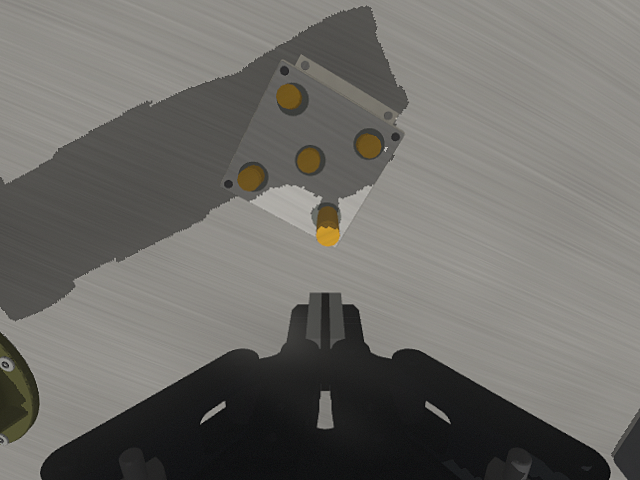

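In the wrist view the tall stub's top is at (328,237), about 4 mm nearer the robot than I predicted. I'll correct for that, go down and hold.

Request:
play_rows:
  series:
    - {"jaw": -1,"dp": [-0.004,0.001,0],"spin": 0}
    - {"jaw": -1,"dp": [0,0,0.019],"spin": 0}
    - {"jaw": -1,"dp": [0,0,0.019],"spin": 0}
    - {"jaw": -1,"dp": [0,0,0.019],"spin": 0}
    - {"jaw": -1,"dp": [0,0,0.019],"spin": 0}
    - {"jaw": -1,"dp": [0,0,0.018],"spin": 0}
    - {"jaw": -1,"dp": [0,0,0],"spin": 0}
    - {"jaw": -1,"dp": [0,0,0],"spin": 0}
    - {"jaw": -1,"dp": [0,0,0],"spin": 0}
    - {"jaw": -1,"dp": [0,0,0],"spin": 0}

```text
time_s: 2.15
position: [0.4245, -0.3685, 0.1572]
orientation: [3.075, 0.637, 0.002]
force: [0.1, -0.3, -0.6]
opening: 0.001
grip_force: 0.0
```

```bash
python3 - <<'E'
from h import *
s=sense();print(s["time_s"],s["position"])
c,im=save("wrist","w2.png")
E
```

```text
2.15 [ 0.42454349 -0.36845077  0.15719716]
```

View pics/w2.png

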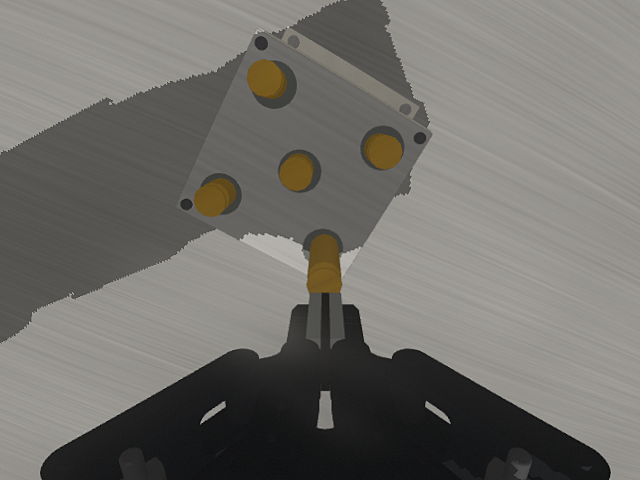

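```bash
python3 - <<'E'
from h import *
c=vision.calibration("wrist")
print(ray(c,[[324,282],[324,287]],.116).round(4))
E
```

```text
[[ 0.4268 -0.3666  0.116 ]
 [ 0.4243 -0.3677  0.116 ]]
```

Request:
play_rows:
  series:
    - {"jaw": -1,"dp": [0,0,0],"spin": 0}
    - {"jaw": -1,"dp": [0,0,0],"spin": 0}
    - {"jaw": -1,"dp": [0,0,0],"spin": 0}
    - {"jaw": -1,"dp": [0,0,0],"spin": 0}
    - {"jaw": -1,"dp": [0,0,0],"spin": 0}
    - {"jaw": -1,"dp": [0,0,0],"spin": 0}
    - {"jaw": -1,"dp": [0,0,0],"spin": 0}
    - {"jaw": -1,"dp": [0,0,0],"spin": 0}
    - {"jaw": -1,"dp": [0,0,0],"spin": 0}
    - {"jaw": -1,"dp": [0,0,0],"spin": 0}

```text
time_s: 3.2
position: [0.4241, -0.3677, 0.156]
orientation: [-3.076, -0.638, 0.0]
force: [0.1, -0.8, -0.3]
opening: 0.004
grip_force: 0.0
```

Request:
play_rows:
  series:
    - {"jaw": -1,"dp": [0,0,0],"spin": 0}
    - {"jaw": -1,"dp": [0,0,0],"spin": 0}
    - {"jaw": -1,"dp": [0,0,0],"spin": 0}
    - {"jaw": -1,"dp": [0,0,0],"spin": 0}
    - {"jaw": -1,"dp": [0,0,0],"spin": 0}
    - {"jaw": -1,"dp": [0,0,0],"spin": 0}
    - {"jaw": -1,"dp": [0,0,0],"spin": 0}
    - {"jaw": -1,"dp": [0,0,0],"spin": 0}
    - {"jaw": -1,"dp": [0,0,0],"spin": 0}
    - {"jaw": -1,"dp": [0,0,0],"spin": 0}

```text
time_s: 4.2
position: [0.4241, -0.3677, 0.156]
orientation: [3.076, 0.638, -0.0]
force: [0.1, 0.2, -0.9]
opening: -0.002
grip_force: 0.0
```

The first hold is done, within 3 mm of the target. Next I'll rise and spin −0.84 rad, because joint 6 would otherwise run out of range on the left side.

Request:
play_rows:
  series:
    - {"jaw": -1,"dp": [0,0,-0.025],"spin": 0}
    - {"jaw": -1,"dp": [0,0,-0.025],"spin": 0}
    - {"jaw": -1,"dp": [0,0,-0.02],"spin": -0.14}
    - {"jaw": -1,"dp": [0,0,-0.02],"spin": -0.14}
    - {"jaw": -1,"dp": [0,0,0],"spin": -0.14}
    - {"jaw": -1,"dp": [0,0,0],"spin": -0.14}
    - {"jaw": -1,"dp": [0,0,0],"spin": -0.14}
    - {"jaw": -1,"dp": [0,0,0],"spin": -0.14}
    - {"jaw": -1,"dp": [0,0,0],"spin": 0}
    - {"jaw": -1,"dp": [0,0,0],"spin": 0}

```text
time_s: 5.2
position: [0.4241, -0.3677, 0.246]
orientation: [-2.552, -1.832, 0.0]
force: [0.1, 0.5, 0.2]
opening: -0.002
grip_force: 0.0
```

```bash
cat >> h.py <<'E'
def delta(t):
    s=sense();R=cv2.Rodrigues(np.array(s["orientation"],float))[0]
    print(s["time_s"],np.round(s["position"],4),np.round(s["joint_pos"],2),"dp",(R.T@(np.array(t)-s["position"])).round(4))
E
python3 -c "
from h import *
delta([.612,.104,.24])"
```

```text
5.2 [ 0.4241 -0.3677  0.246 ] [-0.71  0.24 -0.15  1.18 -0.    1.18] dp [0.507  0.0273 0.006 ]
```

Request:
play_rows:
  series:
    - {"jaw": -1,"dp": [0.03,0.002,0],"spin": 0}
    - {"jaw": -1,"dp": [0.036,0.002,0],"spin": 0}
    - {"jaw": -1,"dp": [0.036,0.002,0],"spin": 0}
    - {"jaw": -1,"dp": [0.036,0.002,0],"spin": 0}
    - {"jaw": -1,"dp": [0.036,0.002,0],"spin": 0}
    - {"jaw": -1,"dp": [0.036,0.002,0],"spin": 0}
    - {"jaw": -1,"dp": [0.036,0.002,0],"spin": 0}
    - {"jaw": -1,"dp": [0.036,0.002,0],"spin": 0}
    - {"jaw": -1,"dp": [0.036,0.002,0],"spin": 0}
    - {"jaw": -1,"dp": [0.036,0.002,0],"spin": 0}

```text
time_s: 6.2
position: [0.5555, -0.0368, 0.2461]
orientation: [2.551, 1.833, 0.0]
force: [0.1, -0.3, 1.5]
opening: -0.004
grip_force: 0.0
```

Request:
play_rows:
  series:
    - {"jaw": -1,"dp": [0.036,0.002,0],"spin": 0}
    - {"jaw": -1,"dp": [0.036,0.002,0],"spin": 0}
    - {"jaw": -1,"dp": [0.036,0.002,0],"spin": 0}
    - {"jaw": -1,"dp": [0.036,0.001,0],"spin": 0}
    - {"jaw": -1,"dp": [0.009,0,0],"spin": 0}
    - {"jaw": -1,"dp": [0,0,0],"spin": 0}
    - {"jaw": -1,"dp": [0,0,0],"spin": 0}
    - {"jaw": -1,"dp": [0,0,0],"spin": 0}

```text
time_s: 7.0
position: [0.6098, 0.1034, 0.2461]
orientation: [2.551, 1.834, -0.001]
force: [-0.6, -0.6, 0.1]
opening: -0.001
grip_force: 0.0
```

```bash
python3 - <<'E'
from h import *
delta([.612,.104,.107])
c,im=save("wrist","w3.png")
g=cv2.cvtColor(im,cv2.COLOR_BGR2GRAY);m=cv2.inRange(g,0,70)
cs,h=cv2.findContours(m,cv2.RETR_CCOMP,cv2.CHAIN_APPROX_NONE)
for q in cs:
    a=cv2.contourArea(q)
    if 300<a<6000 and len(q)>5:
        (x,y),ax,_=cv2.fitEllipse(q)
        print(round(a),round(x,1),round(y,1),np.round(ax,1),ray(c,[x,y],.067)[0].round(4))
E
```

```text
7.0 [0.6098 0.1034 0.2461] [ 0.17  0.35 -0.    1.22 -0.    2.06] dp [0.0013 0.0019 0.1391]
942 8.6 419.6 [22.5 69.6] [ 0.1813 -0.01    0.067 ]
431 519.9 357.1 [23.8 33.2] [ 0.7501 -0.0994  0.067 ]
2960 620.8 373.2 [100.6 149.9] [ 0.8567 -0.163   0.067 ]
563 324.9 412.3 [17.2 47.1] [ 0.5411 -0.1001  0.067 ]
414 342.6 272.4 [32.6 33.2] [0.6078 0.0484 0.067 ]
1143 326.9 208.0 [37.9 38.4] [0.6133 0.1095 0.067 ]
473 326.9 207.9 [23.7 25.6] [0.6133 0.1095 0.067 ]
1794 498.6 223.4 [27.2 90.6] [0.7518 0.0487 0.067 ]
786 501.5 226.8 [12.7 96.3] [0.7538 0.0448 0.067 ]
500 15.4 124.6 [16.8 74.7] [0.3876 0.2634 0.067 ]
1414 115.9 51.6 [40.  45.3] [0.4976 0.2812 0.067 ]
505 108.8 50.2 [23.3 27.8] [0.4926 0.2843 0.067 ]
925 266.0 58.0 [ 80.  102.1] [0.6066 0.2362 0.067 ]
538 170.3 10.1 [63.1 64.6] [0.5504 0.2927 0.067 ]
572 88.7 6.9 [17.5 55.9] [0.4911 0.3189 0.067 ]
```

View pics/w3.png

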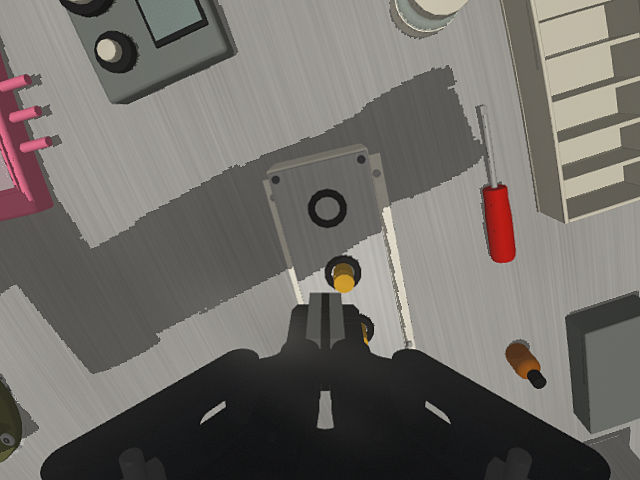

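The empty ring is at (327,208) in the wrist view, which puts it at about (0.614,0.107). I'll go down to z 0.11 and hold.

Request:
play_rows:
  series:
    - {"jaw": -1,"dp": [0.005,0.003,0],"spin": 0}
    - {"jaw": -1,"dp": [0,0,0.02],"spin": 0}
    - {"jaw": -1,"dp": [0,0,0.03],"spin": 0}
    - {"jaw": -1,"dp": [0,0,0.03],"spin": 0}
    - {"jaw": -1,"dp": [0,0,0.026],"spin": 0}
    - {"jaw": -1,"dp": [0,0,0.02],"spin": 0}
    - {"jaw": -1,"dp": [0,0,0.01],"spin": 0}
    - {"jaw": -1,"dp": [0,0,0],"spin": 0}
    - {"jaw": -1,"dp": [0,0,0],"spin": 0}
    - {"jaw": -1,"dp": [0,0,0],"spin": 0}

```text
time_s: 8.05
position: [0.6158, 0.1086, 0.1115]
orientation: [2.548, 1.836, 0.003]
force: [0.1, 0.2, 0.4]
opening: 0.001
grip_force: 0.0
```

```bash
python3 - <<'E'
from h import *
delta([.614,.107,.11])
c,im=save("wrist","w4.png")
g=cv2.cvtColor(im,cv2.COLOR_BGR2GRAY);m=cv2.inRange(g,0,70)
cs,h=cv2.findContours(m,cv2.RETR_CCOMP,cv2.CHAIN_APPROX_NONE)
for q in cs:
    a=cv2.contourArea(q)
    if 300<a<9000 and len(q)>5:
        (x,y),ax,_=cv2.fitEllipse(q)
        if 200<x<450: print(round(a),round(x,1),round(y,1),np.round(ax,1),ray(c,[x,y],.067)[0].round(4))
E
```

```text
8.05 [0.6158 0.1086 0.1115] [ 0.17  0.44 -0.19  0.94  0.    2.07] dp [-0.002  -0.0012  0.0015]
488 324.7 414.5 [17.7 39.4] [0.5884 0.0281 0.067 ]
2340 322.7 305.5 [42.8 82. ] [0.6105 0.0977 0.067 ]
```

View pics/w4.png

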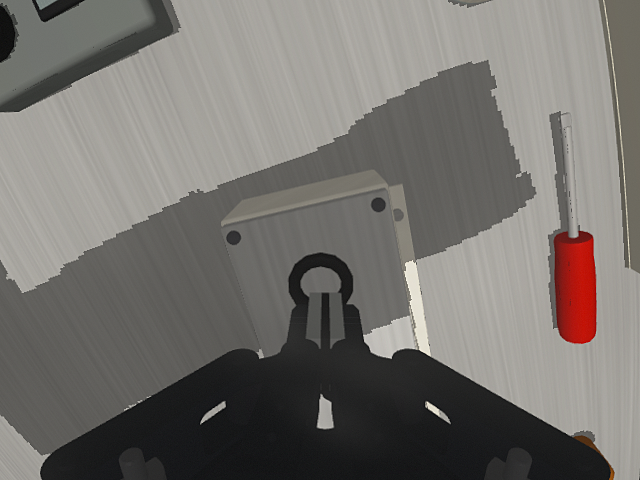

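The ring's outer edge spans columns 288–353 with its top at row 253, so its centre is near (321,285), or about (0.614,0.108). That is under the tool, so I'll hold here.

Request:
play_rows:
  series:
    - {"jaw": -1,"dp": [0,0,0],"spin": 0}
    - {"jaw": -1,"dp": [0,0,0],"spin": 0}
    - {"jaw": -1,"dp": [0,0,0],"spin": 0}
    - {"jaw": -1,"dp": [0,0,0],"spin": 0}
    - {"jaw": -1,"dp": [0,0,0],"spin": 0}
    - {"jaw": -1,"dp": [0,0,0],"spin": 0}
    - {"jaw": -1,"dp": [0,0,0],"spin": 0}
    - {"jaw": -1,"dp": [0,0,0],"spin": 0}
    - {"jaw": -1,"dp": [0,0,0],"spin": 0}
    - {"jaw": -1,"dp": [0,0,0],"spin": 0}

```text
time_s: 9.1
position: [0.6146, 0.1085, 0.11]
orientation: [-2.549, -1.837, -0.0]
force: [-0.0, 0.1, 0.7]
opening: 0.001
grip_force: 0.0
```

Request:
play_rows:
  series:
    - {"jaw": -1,"dp": [0,0,0],"spin": 0}
    - {"jaw": -1,"dp": [0,0,0],"spin": 0}
    - {"jaw": -1,"dp": [0,0,0],"spin": 0}
    - {"jaw": -1,"dp": [0,0,0],"spin": 0}
    - {"jaw": -1,"dp": [0,0,0],"spin": 0}
    - {"jaw": -1,"dp": [0,0,0],"spin": 0}
    - {"jaw": -1,"dp": [0,0,0],"spin": 0}
    - {"jaw": -1,"dp": [0,0,0],"spin": 0}
    - {"jaw": -1,"dp": [0,0,0],"spin": 0}
    - {"jaw": -1,"dp": [0,0,0],"spin": 0}

```text
time_s: 10.1
position: [0.6146, 0.1085, 0.11]
orientation: [2.549, 1.837, 0.0]
force: [0.5, -0.0, -0.3]
opening: -0.001
grip_force: 0.0
```

Request:
play_rows:
  series:
    - {"jaw": -1,"dp": [0,0,-0.03],"spin": 0}
    - {"jaw": -1,"dp": [0,0,-0.03],"spin": 0}
    - {"jaw": -1,"dp": [0,0,-0.03],"spin": 0}
    - {"jaw": -1,"dp": [0,0,-0.02],"spin": 0}
    - {"jaw": -1,"dp": [0,0,-0.01],"spin": 0}
    - {"jaw": -1,"dp": [0,0,0],"spin": 0}
    - {"jaw": -1,"dp": [0,0,0],"spin": 0}

```text
time_s: 10.8
position: [0.6142, 0.1084, 0.229]
orientation: [-2.548, -1.836, 0.002]
force: [-0.9, 0.3, -0.6]
opening: 0.002
grip_force: 0.0
```

```bash
python3 -c "
from h import *
delta([.485,.30,.22])"
```

```text
10.8 [0.6142 0.1084 0.229 ] [ 0.17  0.37 -0.02  1.18 -0.    2.07] dp [ 0.1409 -0.1832  0.0091]
```

Request:
play_rows:
  series:
    - {"jaw": -1,"dp": [0.018,-0.023,0],"spin": 0}
    - {"jaw": -1,"dp": [0.018,-0.023,0],"spin": 0}
    - {"jaw": -1,"dp": [0.018,-0.023,0],"spin": 0}
    - {"jaw": -1,"dp": [0.018,-0.023,0],"spin": 0}
    - {"jaw": -1,"dp": [0.018,-0.023,0],"spin": 0}
    - {"jaw": -1,"dp": [0.018,-0.023,0],"spin": 0}
    - {"jaw": -1,"dp": [0.018,-0.023,0],"spin": 0}
    - {"jaw": -1,"dp": [0.015,-0.022,0],"spin": 0}
    - {"jaw": -1,"dp": [0,0,0],"spin": 0}
    - {"jaw": -1,"dp": [0,0,0],"spin": 0}

```text
time_s: 11.8
position: [0.4848, 0.3, 0.2286]
orientation: [2.547, 1.838, -0.004]
force: [1.2, 0.1, 0.4]
opening: 0.001
grip_force: 0.0
```

```bash
python3 - <<'E'
from h import *
delta([.485,.344,.1])
c,im=save("wrist","w5.png")
m=cv2.inRange(cv2.cvtColor(im,cv2.COLOR_BGR2HSV),(0,0,150),(179,60,255))
cs,h=cv2.findContours(m,cv2.RETR_CCOMP,cv2.CHAIN_APPROX_NONE)
for q in cs:
    a=cv2.contourArea(q)
    if 150<a<9000 and len(q)>5:
        (x,y),ax,_=cv2.fitEllipse(q)
        if ax[0]/ax[1]>.8: print(round(a),round(x,1),round(y,1),np.round(ax,1),ray(c,[x,y],.052)[0].round(4))
E
```

```text
11.8 [0.4848 0.3    0.2286] [ 0.55  0.27 -0.16  1.15 -0.    2.45] dp [ 0.0421 -0.0135  0.1285]
194 73.6 233.3 [14.3 17.6] [0.2658 0.3568 0.052 ]
1232 301.3 158.2 [38.  42.3] [0.4815 0.3524 0.052 ]
338 272.7 86.7 [20.2 21.4] [0.4788 0.4111 0.052 ]
966 513.3 360.7 [33.  37.5] [0.6174 0.0978 0.052 ]
```

View pics/w5.png

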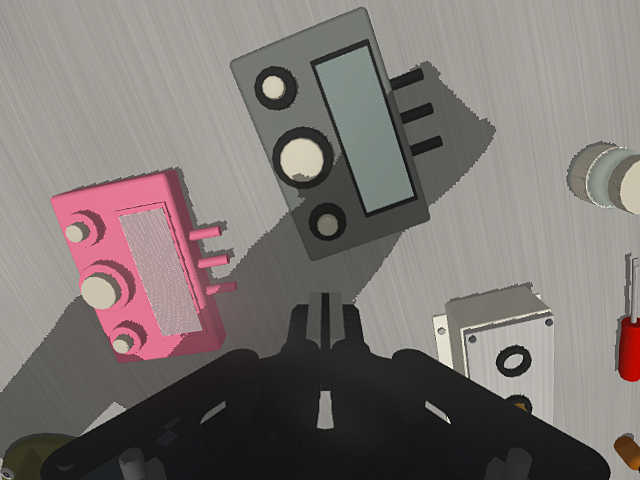

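The store button is the large white one on the grey pad, at (301,158) in the wrist view, which puts it at about (0.482,0.350). The pink pad's button at (101,291) is the look-alike. I'll move above the store button and come down to just clear of it.

Request:
play_rows:
  series:
    - {"jaw": -1,"dp": [0.016,-0.006,0],"spin": 0}
    - {"jaw": -1,"dp": [0.016,-0.006,0],"spin": 0}
    - {"jaw": -1,"dp": [0.015,-0.006,0.03],"spin": 0}
    - {"jaw": -1,"dp": [0,0,0.03],"spin": 0}
    - {"jaw": -1,"dp": [0,0,0.03],"spin": 0}
    - {"jaw": -1,"dp": [0,0,0.03],"spin": 0}
    - {"jaw": -1,"dp": [0,0,0.014],"spin": 0}
    - {"jaw": -1,"dp": [0,0,0],"spin": 0}
    - {"jaw": -1,"dp": [0,0,0],"spin": 0}
    - {"jaw": -1,"dp": [0,0,0],"spin": 0}

```text
time_s: 12.85
position: [0.4846, 0.3514, 0.0978]
orientation: [-2.549, -1.836, -0.005]
force: [0.4, 0.4, 1.1]
opening: -0.003
grip_force: 0.0
```

```bash
python3 - <<'E'
from h import *
delta([.482,.350,.065])
c,im=save("wrist","w6.png")
E
```

```text
12.85 [0.4846 0.3514 0.0978] [ 0.63  0.41 -0.27  0.89  0.    2.52] dp [-0.0022 -0.0021  0.0327]
```

View pics/w6.png

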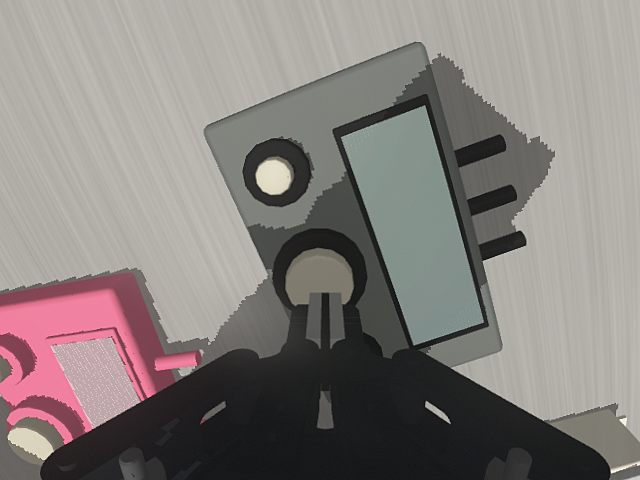

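The button spans columns 285–355 with its centre near (320,283), directly under the fingers. Now I'll press in small steps.

Request:
play_rows:
  series:
    - {"jaw": -1,"dp": [0,0,0.012],"spin": 0}
    - {"jaw": -1,"dp": [0,0,0.008],"spin": 0}
    - {"jaw": -1,"dp": [0,0,0.005],"spin": 0}
    - {"jaw": -1,"dp": [0,0,0.003],"spin": 0}
    - {"jaw": -1,"dp": [0,0,0.002],"spin": 0}
    - {"jaw": -1,"dp": [0,0,0],"spin": 0}
    - {"jaw": -1,"dp": [0,0,0],"spin": 0}

```text
time_s: 13.6
position: [0.483, 0.3501, 0.0661]
orientation: [2.549, 1.837, -0.001]
force: [-2.9, -2.3, 3.5]
opening: 0.001
grip_force: 2.0
```

Request:
play_rows:
  series:
    - {"jaw": -1,"dp": [0,0,0.001],"spin": 0}
    - {"jaw": -1,"dp": [0,0,0.001],"spin": 0}
    - {"jaw": -1,"dp": [0,0,0],"spin": 0}
    - {"jaw": -1,"dp": [0,0,0],"spin": 0}

```text
time_s: 14.0
position: [0.4834, 0.3503, 0.0647]
orientation: [2.549, 1.837, 0.0]
force: [-4.2, -4.1, 9.8]
opening: 0.004
grip_force: 4.7
```

Request:
play_rows:
  series:
    - {"jaw": -1,"dp": [0,0,0.001],"spin": 0}
    - {"jaw": -1,"dp": [0,0,0],"spin": 0}
    - {"jaw": -1,"dp": [0,0,0],"spin": 0}

```text
time_s: 14.3
position: [0.4834, 0.3504, 0.0646]
orientation: [2.549, 1.837, 0.001]
force: [-6.0, -4.9, 16.6]
opening: -0.004
grip_force: 8.2
```

Request:
play_rows:
  series:
    - {"jaw": -1,"dp": [0,0,-0.005],"spin": 0}
    - {"jaw": -1,"dp": [0,0,-0.01],"spin": 0}
    - {"jaw": -1,"dp": [0,0,-0.03],"spin": 0}
    - {"jaw": -1,"dp": [0,0,-0.04],"spin": 0}
    - {"jaw": -1,"dp": [0,0,-0.04],"spin": 0}
    - {"jaw": -1,"dp": [-0.02,0,-0.03],"spin": 0}
    - {"jaw": -1,"dp": [-0.02,0,0],"spin": 0}
    - {"jaw": -1,"dp": [-0.01,0,0],"spin": 0}
    - {"jaw": -1,"dp": [0,0,0],"spin": 0}
    - {"jaw": -1,"dp": [0,0,0],"spin": 0}

```text
time_s: 15.3
position: [0.4675, 0.3031, 0.2173]
orientation: [-2.549, -1.836, 0.001]
force: [-0.2, 0.5, 0.4]
opening: 0.002
grip_force: 0.0
```

```bash
python3 - <<'E'
from h import *
s=sense();print(s["time_s"],s["position"],s["force"])
a=cv2.imread('pics/scene1.png');c,b=save("scene","scene2.png");d=cv2.absdiff(a,b).max(2)
hs=lambda im:cv2.inRange(cv2.cvtColor(im,cv2.COLOR_BGR2HSV),(12,120,60),(30,255,255))
for im in(a,b):
    k,l,st,ce=cv2.connectedComponentsWithStats(hs(im));print([ce[i].round(1).tolist() for i in range(1,k) if st[i,4]>40 and ce[i][1]>260])
E
```

```text
15.3 [0.46754364 0.30314123 0.21733846] [-0.21625823  0.50179574  0.4436972 ]
[[316.0, 274.0], [293.3, 285.0], [270.0, 296.0], [148.7, 300.3], [115.6, 308.3], [139.9, 317.2], [161.4, 320.3], [129.5, 334.4], [292.6, 376.1]]
[[316.0, 274.1], [293.3, 285.0], [270.0, 296.0], [148.6, 300.3], [115.7, 308.8], [139.7, 317.0], [161.4, 320.3], [129.4, 334.3], [292.7, 376.1]]
```

The button bottomed out: the force rose to 16.6 N with no further travel. It has been released, and none of the stubs moved.

```bash
python3 -c "
from h import *
print(finish_job())"
```

```text
the job is handed in; nothing more can be done
None
```

I pointed at the tall stub and then the empty seat for at least two seconds each, pressed the store button fully down and released it, and handed the job in at 15.3 s; a before/after camera check showed no stub moved, but no verdict was returned.

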